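# Size an unmarked collar in the stepped gauge

### The job

Find the size of the unmarked steel collar lying in front of the stepped gauge: keeping it flat on the bench, slide it squarely against the opening of the smallest step, then the next larger ones in turn, until it enters, and push it fully home against the back of that first step that takes it. Only once it is home, slide the red pointer along the gauge's back rail until it lines up with the middle of that step. Leave the two spare collars on the green mat and everything else where they are.

Things in the scene. Friction and masses are not known exactly. Their poses are not given: they have to be found in the camera images.
- gauge: aluminium comb, fixed to the bench: four walls (12 mm thick, 18 mm high, front ends rounded to 6 mm radius) form three blue bays open above and to the front (robot's side); collars slide on the bench into them. Behind, a back rail 18 mm high, 60 to 78 mm behind the front line, gauge y -180 to +132. Origin: middle of the front line. x into the bays, y from smallest step to largest, z up
- step1 (a point): middle of the front opening of step 1 (one dot), bench height: a bay 66 mm wide, 60 mm deep from here to the flat back wall, at gauge y -87 mm. x into the bay, y towards larger steps, z up. It takes the 64 mm collar with 2 mm to spare; a larger collar stops at the wall ends, its centre 6 to 15 mm short of this point. The smallest step
- step2 (a point): middle of the front opening of step 2 (two dots), bench height: a bay 72 mm wide, 60 mm deep from here to the flat back wall, at gauge y -6 mm. x into the bay, y towards larger steps, z up. It takes the 70 mm collar with 2 mm to spare; a larger collar stops at the wall ends, its centre 6 to 15 mm short of this point
- step3 (a point): middle of the front opening of step 3 (three dots), bench height: a bay 78 mm wide, 60 mm deep from here to the flat back wall, at gauge y +81 mm. x into the bay, y towards larger steps, z up. It takes the 76 mm collar with 2 mm to spare; a larger collar stops at the wall ends, its centre 6 to 15 mm short of this point. The largest step
- pointer (a joint): travel of the red pointer along the back rail towards gauge +y, in m: 0 at its stop on the small end (gauge y -162 mm), up to 0.270. It lines up with the middle of step 1 at 0.075, of step 2 at 0.156 and of step 3 at 0.243. It starts between 0 and 0.02, slides with about 1.2 N of friction and stays where it is left
- pointer_top (a point): centre of the top of the red pointer's post, 54 mm above the bench, 69 mm behind the gauge's front line. The post is 12 mm wide along the rail, 16 mm across it and stands from 25 mm to 54 mm above the bench, on a foot 24 mm by 14 mm. Axes as the gauge's
- collar_a: steel collar: flat ring lying flat on the bench, bore 46 mm, height 14 mm, mass 0.14 to 0.37 kg; outside diameter is 64, 70 or 76 mm (one collar of each; which this is must be found with the gauge). Origin: centre of the underside. Of the three collars, the one to size is the one in front of (on the robot's side of) the gauge; the other two are spares on the green mat.
- collar_b: steel collar: flat ring lying flat on the bench, bore 46 mm, height 14 mm, mass 0.14 to 0.37 kg; outside diameter is 64, 70 or 76 mm (one collar of each; which this is must be found with the gauge). Origin: centre of the underside. Of the three collars, the one to size is the one in front of (on the robot's side of) the gauge; the other two are spares on the green mat.
- collar_c: steel collar: flat ring lying flat on the bench, bore 46 mm, height 14 mm, mass 0.14 to 0.37 kg; outside diameter is 64, 70 or 76 mm (one collar of each; which this is must be found with the gauge). Origin: centre of the underside. Of the three collars, the one to size is the one in front of (on the robot's side of) the gauge; the other two are spares on the green mat.
- spares_mat: thin green mat, 100 by 200 mm, on the bench to the robot's left, holding the two spare collars. Origin: its centre
- amber_bottle: bystander: amber glass bottle, 76 mm across, 180 mm high, right of the gauge. Origin: centre of the base
- beaker: bystander: glass beaker, 68 mm across, 85 mm high, far left of the gauge. Origin: centre of the base
- jar: bystander: small glass jar, 60 mm across, 70 mm high, left of and behind the gauge. Origin: centre of the base
- spanner: bystander: spanner 160 mm long, lying to the right of the gauge. Origin: middle of its underside
- screwdriver: bystander: screwdriver 170 mm long, lying to the right. Origin: middle of its underside
There are look-alikes about, which are no part of the job. What is shaped like the collar_c but brown or purple is not meant.

How it is judged:
By the outcome, as a careful person would: the job done as asked, in the order asked, and still so for the second after the job is handed in, with the robot touching nothing.
It also fails if it takes over 61 s, if anything falls off the work surface, if the arm or the gripper's body presses on something with over 40 N, if the wrist force passes 120 N, or if a joint passes its speed limit or range.

### The arm

A 6-joint arm with a two-finger parallel gripper is mounted at the origin on the work surface. World frame = base frame: x ahead of the robot, y to its left, z up, the work surface at z = 0. Lengths are in mm, angles in rad, forces in N, time in s.
With the tool pointing down it reaches from about 250 to 725 mm from the base axis. Payload 9.7 kg.
Tool frame: the origin (TCP) lies midway between the tips of the shut fingers; the grasp point (between the pads) lies 19 mm behind it; z points along the fingers, y is the direction in which the jaws open and shut (so a half turn about z gives the same grasp; the last joint's range is limited). The gripper opens to 85 mm and grips with 20 to 120 N. Pads are 22 mm wide; open, the fingers measure 114 mm over their backs; the gripper's body (76 mm by 85 mm) begins 54 mm behind the grasp point. The pads swing forward as they close: fully open they stand 13 mm farther back than shut.
Start: joints at [-1.142, 0.087, 0.176, 1.66, 0, 1.571], TCP at [228.676, -500.204, 231.284] pointing down, gripper open.
Joint ranges: [-3.13, 3.13], [-0.85, 1.81], [-1.15, 1.24], [-2.2, 2.28], [-1.44, 1.52], [-3.14, 3.14]. Speed limits (rad/s): [2.22, 2.22, 2.57, 3.14, 3.14, 3.14].

### API

Orientations are given as a 3x3 rotation matrix whose columns are the frame's x, y, z axes.
In Python, from rig import readout, snapshot, camera_params, workorder gives the robot as it stands. The module is installed in compiled form; this text tells all that it offers.
- The arm moves only by the tool carry_out, never from a script. Its argument "increments" is a list of rows, each a list of 7 numbers: the shift along the tool's x, y, z in m, then the turn, a rotation vector about the tool's x, y, z in rad, then the closure, from -1 (fully open) to 1 (shut). A call has 1 to 5 rows; each row is the pose to reach, as a shift and turn from the pose commanded when the call began, along the tool's axes at that moment; what a row does not reach only later rows make up. A row lasts 1/12 s, in which the tool goes at most 41.7 mm and 7.16 degrees, less where a joint would pass 70% of its speed; a pose out of reach is approached as far as the arm can. A call with a gripper value outside its range is refused whole. The fingers move at their own pace and stop on an object; "force" is the grip in N (left out, the last holds). Time passes only in rows, so rows that repeat a pose let the fingers close. It gives the time, the measured TCP pose, the force and the opening at its end, in the units of the state.
- readout.observe(): the state, without advancing time (a new reading comes with each control period).
- snapshot(name): name is "side" or "top"; returns (picture, depth): 400x640x3 uint8, red, green, blue; 400x640 float32, mm along the optical axis (not along the pixel's ray), 0 where there is no reading.
- camera_params(name): a dict with "K" (3x3 intrinsics, pixels), "R" (3x3) and "t" (3): a world point X has camera coordinates R X + t. Camera axes: x right, y down, z forward; pixel columns grow to the right and rows downward; lengths in mm; the calibration is good to about 2 mm. A picture is of the moment at which its call begins. camera_params takes no time and is no camera call.
- workorder.close_job(): hands the job in, once; it reports no verdict.
The state is a dict: "clock": time; "q": joint angles; "joint_vel": joint speeds; "joint_efforts": joint torques, N m; "position": TCP position; "eef_rot": TCP orientation; "ft_force": force on the tool from outside, world axes, zero at the start; "moment": the same for the moment, N m; "opening": opening from 0.0 (shut) to 1.0 (fully open).
Only numpy, scipy, OpenCV 4.12 (cv2) and the standard library are available. Lean on these libraries where they do the work, as an engineer would, in place of code of your own. Each camera call takes 0.05 s, during which the arm holds its last target. There are 200 camera calls.

## Working session

There is one attempt and no reset: what is moved stays moved. The work goes in short steps, Python scripts to look and compute and a tool call to move; the robot and the scene stay as the last step left them, time stands still between calls to the robot, and variables do not carry over. Pictures are saved under pics/ and viewed, about 8 in all and at most 12, crops included, and the job is handed in when it is done.

Besides the shell and the picture viewer there is one more tool, called after "Emit:" in YAML: its name, and indented under it one key for each argument. carry_out: Moves the arm, as the interface text tells. Its arguments: {"type":"object","properties":{"increments":{"type":"array"},"force":{"type":"number"}},"required":["increments"]}

```bash
mkdir -p pics
python3 - <<'E'
from rig import readout, snapshot, camera_params
import numpy as np, cv2
for n in ("side","top"):
    p,d=snapshot(n); np.savez(f"{n}0.npz",p=p,d=d); cv2.imwrite(f"pics/{n}0.png",p[:,:,::-1])
    c=camera_params(n); print(n,c["K"].tolist(),c["R"].round(4).tolist(),c["t"].round(1).tolist())
print(readout.observe())
E
```

```text
side [[402.82000504939515, 0.0, 324.8105378872777], [0.0, 402.82000504939515, 193.8583683120615], [0.0, 0.0, 1.0]] [[-0.832, -0.5548, -0.0003], [-0.3058, 0.459, -0.8342], [0.4629, -0.6939, -0.5515]] [411.4, 207.0, 766.0]
top [[445.38056120869857, 0.0, 319.39428910497446], [0.0, 445.38056120869857, 201.24686643326396], [0.0, 0.0, 1.0]] [[0.022, -0.9997, -0.009], [-0.9885, -0.0204, -0.1499], [0.1497, 0.0122, -0.9887]] [3.8, 505.6, 1084.5]
{'clock': 0.1, 'q': array([-1.14201365e+00,  8.74288171e-02,  1.75191991e-01,  1.65981868e+00,
       -4.69584251e-06,  1.57077735e+00]), 'joint_vel': array([-0.00088358, -0.00050339,  0.00200595, -0.00016535, -0.00280507,
        0.00092927]), 'joint_efforts': array([-1.55956113e-03, -5.21559370e+01,  4.65654874e+01,  1.60272449e-02,
       -6.42261693e-05,  4.60825703e-06]), 'position': array([ 228.57776113, -500.01092324,  230.62995139]), 'eef_rot': array([[ 9.09464650e-01,  4.15780917e-01, -5.27792866e-04],
       [ 4.15781252e-01, -9.09463932e-01,  1.14323821e-03],
       [-4.67194485e-06, -1.25918111e-03, -9.99999207e-01]]), 'ft_force': array([-1.0524149 ,  0.142901  , -0.45938488]), 'moment': array([0.03597312, 0.04055329, 0.01015845]), 'opening': 1.0013216331338362}
```

View pics/top0.png

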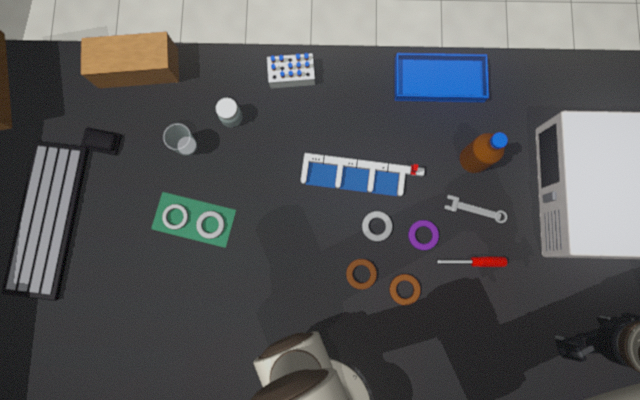

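View pics/side0.png

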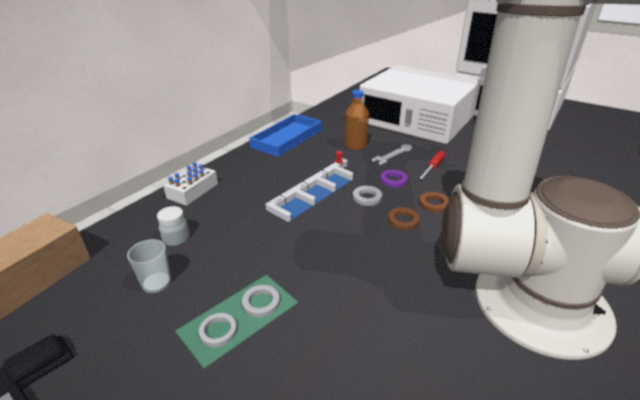

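Top view: the gauge spans about cols 302–424, rows 153–195, with step 1 on the right, next to the red pointer at (418,170). Collar_a is at (377,226), with a purple decoy at (423,235). I'll enlarge this region.

```bash
cat > h.py <<'E'
import numpy as np, cv2
from rig import readout, snapshot, camera_params
def pix2w(n,u,v,z):
    c=camera_params(n);K,R,t=c["K"],c["R"],c["t"]
    r=R.T@np.linalg.inv(K)@[u,v,1.]; o=-R.T@t
    return o+r*(z-o[2])/r[2]
def w2pix(n,X):
    c=camera_params(n);p=c["K"]@(c["R"]@np.asarray(X,float)+c["t"]);return p[:2]/p[2]
def crop(n,p,u0,v0,w,h,s,name):
    cv2.imwrite(f"pics/{name}.png",cv2.resize(p[v0:v0+h,u0:u0+w,::-1],None,fx=s,fy=s,interpolation=cv2.INTER_CUBIC))
E
python3 - <<'E'
from h import *
p=np.load("top0.npz")["p"]; crop("top",p,295,145,155,110,5,"c1")
E
```

```text
(no output)
```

View pics/c1.png

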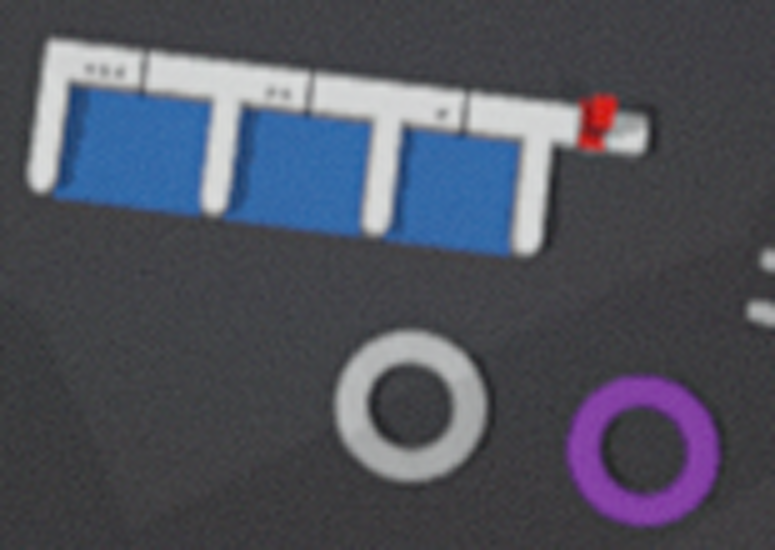

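The crop (5×, offset 295,145) shows the wall tips at about (40,195), (214,217), (375,238) and (525,257). The rail's far-left corner is at (47,38) and its right end at about (648,135). The collar centre is at (411,406) and the pointer at about (597,122). Next I fit the poses.

```bash
cat >> h.py <<'E'
def fitgauge(n,pts):  # pts: [(u,v,gx,gy,gz)]
    from scipy.optimize import least_squares
    P=np.array(pts,float)
    def W(s): 
        c,sn=np.cos(s[2]),np.sin(s[2]); return np.c_[s[0]+c*P[:,2]-sn*P[:,3], s[1]+sn*P[:,2]+c*P[:,3],P[:,4]]
    f=lambda s: np.concatenate([w2pix(n,X)-p[:2] for X,p in zip(W(s),P)])
    r=least_squares(f,[500,0,0],loss="soft_l1",x_scale=[10,10,.1]); return r.x,f(r.x).reshape(-1,2)
E
python3 - <<'E'
from h import *
d=np.load("top0.npz"); p=d["p"];D=d["d"]
L=[(40,195,0,126,18),(214,217,0,36,18),(375,238,0,-48,18),(525,257,0,-126,18),(47,38,78,132,18),(651,136,69,-180,18),
 (70,86,60,120,18),(523,136,60,-120,18),(245,103,60,30,18),(400,125,60,-54,18)]
L=[(u/5+294.6,v/5+144.6,*r) for u,v,*r in L]
s,res=fitgauge("top",L); print(s.round(4)); print(res.round(2).tolist())
c,sn=np.cos(s[2]),np.sin(s[2]); R=np.array([[c,-sn],[sn,c]])
for nm,g in dict(s1=(0,-87),s2=(0,-6),s3=(0,81)).items(): print(nm,(s[:2]+R@g).round(1))
# collar mask
m=np.zeros(p.shape[:2],np.uint8); sub=p[205:250,355:400].astype(int); m[205:250,355:400]=(sub.min(2)>105)
u=cv2.findContours(m,0,2)[0]; u=max(u,key=cv2.contourArea)
# blurred area incl. hole
(cu,cv_),(a,b),_=cv2.fitEllipse(u); X=pix2w("top",cu,cv_,14); print("collar px",cu,cv_,a,b,X.round(1),"gauge",(R.T@(X[:2]-s[:2])).round(1))
e=[pix2w("top",*q[0],14)[:2] for q in u]; print("rad",np.mean([np.linalg.norm(x-X[:2]) for x in e])+1.2)
a1=m.sum(); print("area ring px",a1, "mm/px",np.linalg.norm(pix2w("top",cu,cv_,14)-pix2w("top",cu+1,cv_,14)))
q=pix2w("top",597/5+294.6,122/5+144.6,54); print("ptr?",(R.T@(q[:2]-s[:2])).round(1))
print("depth collar",[D[int(cv_),int(cu+k)] for k in (-13,0,13)])
E
```

```text
[ 5.408127e+02 -6.654470e+01 -1.068000e-01]
[[0.18, -0.24], [-0.03, -0.29], [0.2, -0.42], [0.43, -0.42], [0.5, 1.73], [-1.25, 0.29], [-0.45, -0.63], [0.87, 0.79], [-1.1, 0.24], [0.09, -0.16]]
s1 [ 531.5 -153. ]
s2 [540.2 -72.5]
s3 [549.4  14. ]
collar px 376.4932556152344 225.68209838867188 29.292829513549805 29.591516494750977 [ 449.  -132.2   14. ] gauge [-84.3 -75.1]
rad 38.77735712150972
area ring px 492 mm/px 2.5482684109010836
ptr? [  65.  -148.4]
depth collar [np.float32(1136.5114), np.float32(1147.8602), np.float32(1130.1908)]
```

Emit:
carry_out:
  increments:
    - [0.035,-0.024,0,0,0,0.107,1]
    - [0.07,-0.048,0,0,0,0.214,1]
    - [0.105,-0.072,0,0,0,0.321,1]
    - [0.14,-0.096,0,0,0,0.428,1]
    - [0.175,-0.12,0,0,0,0.536,1]
  force: 40

```text
clock: 0.52
position: [334.5, -323.0, 231.0]
eef_rot: [[0.994, -0.105, -0.0], [-0.105, -0.994, 0.0], [-0.0, -0.0, -1.0]]
ft_force: [1.0, 0.1, 1.4]
opening: 0.301
```

Emit:
carry_out:
  increments:
    - [0.015,-0.033,0.01,0,0,0,1]
    - [0.03,-0.066,0.02,0,0,0,1]
    - [0.046,-0.099,0.03,0,0,0,1]
    - [0.061,-0.132,0.04,0,0,0,1]
    - [0.076,-0.164,0.05,0,0,0,1]

```text
clock: 0.93
position: [426.5, -167.4, 180.7]
eef_rot: [[0.995, -0.1, -0.0], [-0.1, -0.995, 0.0], [-0.0, -0.0, -1.0]]
ft_force: [-0.1, -0.5, -0.0]
opening: -0.002
```

Emit:
carry_out:
  increments:
    - [0.005,-0.011,0.03,0,0,0,1]
    - [0.01,-0.022,0.06,0,0,0,1]
    - [0.015,-0.0325,0.09,0,0,0,1]
    - [0.015,-0.0325,0.12,0,0,0,1]
    - [0.015,-0.0325,0.12,0,0,0,1]

```text
clock: 1.35
position: [441.3, -136.8, 55.5]
eef_rot: [[0.995, -0.099, -0.008], [-0.098, -0.995, 0.003], [-0.009, -0.002, -1.0]]
ft_force: [-1.4, 0.2, -0.7]
opening: -0.0
```

Run:
```python
from h import *
s=readout.observe(); print(s["position"],s["eef_rot"].round(4),s["opening"],s["ft_force"],s["moment"])
p,d=snapshot("top"); a=p[150:250,330:430]
q,d=snapshot("side"); b=q[130:230,310:410]
im=np.hstack([a,b])[:,:,::-1]; cv2.imwrite("pics/c2.png",cv2.resize(im,None,fx=4,fy=4,interpolation=cv2.INTER_CUBIC))
print(w2pix("side",s["position"]))
```

```text
[ 441.25250718 -136.84588186   55.48827529] [[ 0.9951 -0.0985 -0.0083]
 [-0.0985 -0.9951  0.0026]
 [-0.0086 -0.0017 -1.    ]] -0.0004540352264798672 [-1.41752749  0.18437569 -0.73053209] [ 0.0012518   0.05028202 -0.01100507]
[371.5950047  179.45170866]
```

View pics/c2.png

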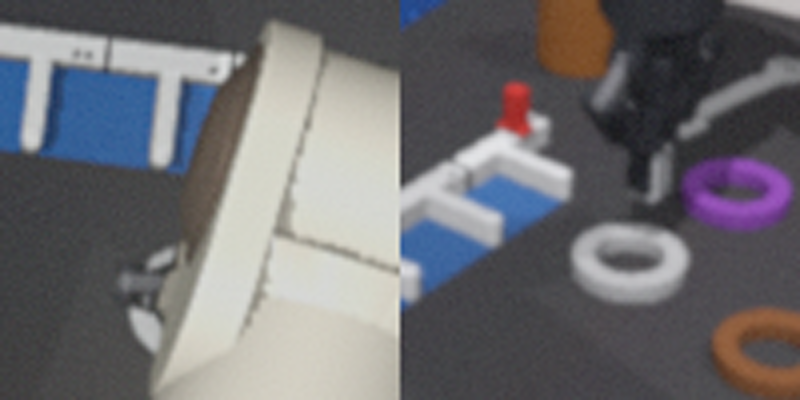

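The left half of this crop shows the arm hiding the collar in the top view. In the side view the fingertip sits at pixel (372,180), as projected, and the collar's centre is near (367.5,194.5). I cross-check the collar from the side camera.

Run:
```python
from h import *
s=readout.observe(); print(s["position"],s["joint_vel"].round(3))
p,d=snapshot("side")
m=np.zeros(p.shape[:2],np.uint8); m[180:208,350:384]=p[180:208,350:384].min(2)>95
u=max(cv2.findContours(m,0,1)[0],key=cv2.contourArea); x,y,w,h=cv2.boundingRect(u); print(x,y,w,h)
# synthetic collar: project outer circles & compare bounding box
th=np.linspace(0,6.283,100)
from scipy.optimize import least_squares
def bb(c):
    P=np.array([w2pix("side",(c[0]+c[2]*np.cos(t),c[1]+c[2]*np.sin(t),z)) for t in th for z in (0,14)])
    return np.r_[P.min(0),P.max(0)]
r=least_squares(lambda c:bb(c)-[x-.5,y-.5,x+w-.5,y+h-.5],[449,-132,36]); print(r.x,r.fun)
print(pix2w("side",367.6,192.5,14))
```

```text
[ 443.57342808 -138.24930411   61.20118283] [-0.009 -0.02   0.056  0.009 -0.     0.001]
352 185 31 21Traceback (most recent call last):
  File "<stdin>", line 12, in <module>
    return func(*args, **kwargs)
    result = trf(vector_fun.fun, vector_fun.jac, x0, f0, J0, lb, ub, ftol, xtol,
                 gtol, max_nfev, x_scale, loss_function, tr_solver,
                 tr_options.copy(), verbose, callback=callback_wrapped)
    return trf_no_bounds(
        fun, jac, x0, f0, J0, ftol, xtol, gtol, max_nfev, x_scale,
        loss_function, tr_solver, tr_options, verbose, callback=callback)
    J = jac(x)
    self._update_jac()
    ~~~~~~~~~~~~~~~~^^
    self.J = self.jac_wrapped(xp_copy(self.x), f0=self.f)
             ~~~~~~~~~~~~~~~~^^^^^^^^^^^^^^^^^^^^^^^^^^^^
    J, dct = approx_derivative(
             ~~~~~~~~~~~~~~~~~^
        self.fun,
        ^^^^^^^^^
    ...<2 lines>...
        **self.finite_diff_options,
        ^^^^^^^^^^^^^^^^^^^^^^^^^^^
    )
    ^
    J, _nfev = _dense_difference(fun_wrapped, x0, f0, h,
               ~~~~~~~~~~~~~~~~~^^^^^^^^^^^^^^^^^^^^^^^^
                             use_one_sided, method,
                             ^^^^^^^^^^^^^^^^^^^^^^
                             mf)
                             ^^^
    df = [f_eval - f0 for f_eval in f_evals]
                                    ^^^^^^^
    f = np.atleast_1d(self.fun(x, *self.args, **self.kwargs))
                      ~~~~~~~~^^^^^^^^^^^^^^^^^^^^^^^^^^^^^^
    return np.atleast_1d(self.fun(x))
                         ~~~~~~~~^^^
    return self.f(x, *self.args, **self.kwargs)
           ~~~~~~^^^^^^^^^^^^^^^^^^^^^^^^^^^^^^
  File "<stdin>", line 12, in <lambda>
  File "<stdin>", line 10, in bb
  File "h.py", line 8, in w2pix
    c=camera_params(n);p=c["K"]@(c["R"]@np.asarray(X,float)+c["t"]);return p[:2]/p[2]
ValueError: time passes only in moves, steps and waits
```

```bash
sed -i 's/^from rig.*/from rig import readout, snapshot, camera_params as _cp\nfrom functools import lru_cache\ncamera_params=lru_cache(None)(_cp)/' h.py
cat >> h.py <<'E'
TH=np.linspace(0,6.283,100)
def collar_side(p,u0,v0,u1,v1,guess,thr=95):
    from scipy.optimize import least_squares
    m=np.zeros(p.shape[:2],np.uint8); m[v0:v1,u0:u1]=p[v0:v1,u0:u1].min(2)>thr
    c=max(cv2.findContours(m,0,1)[0],key=cv2.contourArea); x,y,w,h=cv2.boundingRect(c)
    def bb(c):
        P=np.array([w2pix("side",(c[0]+c[2]*np.cos(t),c[1]+c[2]*np.sin(t),z)) for t in TH for z in (0,14)])
        return np.r_[P.min(0),P.max(0)]
    r=least_squares(lambda c:bb(c)-[x-.5,y-.5,x+w-.5,y+h-.5],guess); return (x,y,w,h),r.x,r.fun
E
python3 - <<'E'
from h import *
p,d=snapshot("side"); print(collar_side(p,350,180,384,208,[449,-132,36]))
s=readout.observe(); print(s["position"])
print(pix2w("side",367.6,192.5,14))
E
```

```text
((352, 185, 31, 21), array([ 450.04811284, -133.66453299,   40.15216673]), array([ 0.07290354, -0.13617122, -0.07193844,  0.12675695]))
[ 445.06485889 -139.0132745    63.3271278 ]
[ 448.80367702 -134.37771659   14.        ]
```

Emit:
carry_out:
  increments:
    - [0.004,-0.006,0.02,0,0,0,1]
    - [0.004,-0.006,0.03,0,0,0,1]
    - [0.004,-0.006,0.03,0,0,0,1]
    - [0.004,-0.006,0.03,0,0,0,1]

```text
clock: 1.88
position: [448.8, -133.2, 31.9]
eef_rot: [[0.995, -0.1, -0.0], [-0.1, -0.995, -0.0], [-0.0, 0.0, -1.0]]
ft_force: [0.1, -0.5, 0.2]
opening: 0.0
```

Run:
```python
from h import *
s=readout.observe(); print(s["position"],s["eef_rot"].round(4),s["ft_force"])
p,d=snapshot("side"); crop("side",p,325,140,90,75,6,"c3"); print(w2pix("side",s["position"]))
s=readout.observe(); print(s["position"])
```

```text
[ 448.76646922 -133.1686454    31.92432712] [[ 9.95e-01 -1.00e-01 -1.00e-04]
 [-1.00e-01 -9.95e-01 -0.00e+00]
 [-1.00e-04  0.00e+00 -1.00e+00]] [ 0.12713659 -0.48884272  0.15609983]
[367.79081606 186.9597716 ]
[ 449.05561607 -133.24463783   32.31913313]
```

View pics/c3.png

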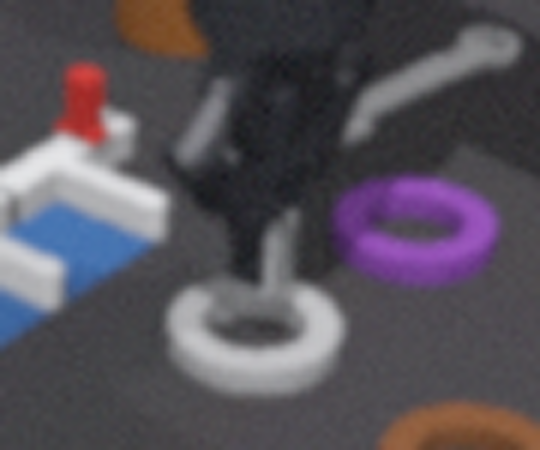

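The picture shows the fingertips just above the bore centre, at crop (262,285) with the bore at (255,325). I'll lower into the bore and expand to hold it from inside.

Emit:
carry_out:
  increments:
    - [0,0,0.01,0,0,0,1]
    - [0,0,0.02,0,0,0,1]
    - [0,0,0.026,0,0,0,1]
    - [0,0,0.026,0,0,0,1]
  force: 20

```text
clock: 2.27
position: [447.8, -132.6, 3.4]
eef_rot: [[0.995, -0.1, -0.003], [-0.1, -0.995, 0.001], [-0.003, -0.001, -1.0]]
ft_force: [-1.0, 0.0, -1.2]
opening: 0.001
```

Emit:
carry_out:
  increments:
    - [0,0,0,0,0,0,0.7]
    - [0,0,0,0,0,0,0.6]
    - [0,0,0,0,0,0,0.5]
    - [0,0,0,0,0,0,0.5]
  force: 20

```text
clock: 2.6
position: [449.1, -132.8, 5.6]
eef_rot: [[0.995, -0.1, 0.0], [-0.1, -0.995, 0.0], [0.0, -0.0, -1.0]]
ft_force: [0.0, 0.9, -0.0]
opening: 0.248
```

Run:
```python
from h import *
s=readout.observe(); print(s["position"],s["eef_rot"].round(4),s["ft_force"],s["opening"])
p,d=snapshot("side");print(collar_side(p,350,176,384,208,[449,-132,36]))
crop("side",p,325,140,90,75,6,"c4")
```

```text
[ 449.06466653 -132.83087949    5.59986662] [[ 9.95e-01 -9.97e-02  5.00e-04]
 [-9.97e-02 -9.95e-01  1.00e-04]
 [ 5.00e-04 -1.00e-04 -1.00e+00]] [ 0.01687526  0.94551373 -0.01650513] 0.24847916070537712
((352, 182, 31, 24), array([ 453.49385056, -139.89713784,   42.10671342]), array([-0.58585759,  1.10169828,  0.57797473, -1.02267848]))
```

Emit:
carry_out:
  increments:
    - [0,0,0,0,0,0,0.3]
    - [0,0,0,0,0,0,0.1]
    - [0,0,0,0,0,0,-0.1]
    - [0,0,0,0,0,0,-0.1]
    - [0,0,0,0,0,0,-0.1]
  force: 20

```text
clock: 3.07
position: [449.0, -132.9, 5.4]
eef_rot: [[0.995, -0.1, 0.0], [-0.1, -0.995, 0.0], [0.0, -0.0, -1.0]]
ft_force: [0.2, 0.6, 0.2]
opening: 0.273
```

Run:
```python
from h import *
s=readout.observe(); print(s["position"],s["eef_rot"].round(4),s["ft_force"],s["opening"])
p,d=snapshot("side"); crop("side",p,325,140,90,75,6,"c4")
```

```text
[ 449.00479316 -132.86778881    5.44127151] [[ 9.95e-01 -9.98e-02  4.00e-04]
 [-9.98e-02 -9.95e-01  0.00e+00]
 [ 3.00e-04 -1.00e-04 -1.00e+00]] [0.20552916 0.60292231 0.22089432] 0.27305536884929243
```

View pics/c4.png

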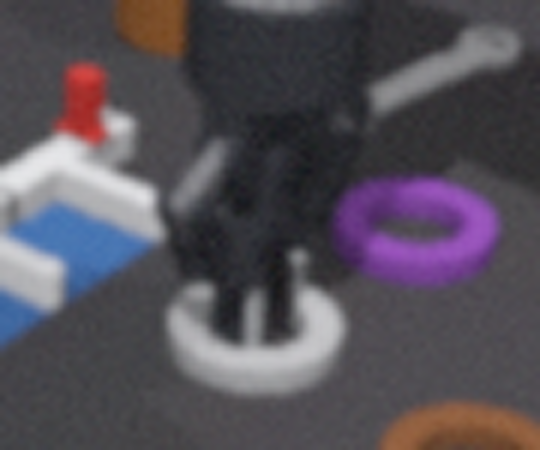

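The collar is held from inside: the opening stopped at 0.273 and both fingers are in the bore in the picture. Next I slide it to in front of step 1.

Emit:
carry_out:
  increments:
    - [0.008,0.004,0,0,0,0,-0.1]
    - [0.02,0.008,0,0,0,0,-0.1]
    - [0.033,0.0115,0,0,0,0,-0.1]
    - [0.046,0.0115,0,0,0,0,-0.1]
    - [0.056,0.0115,0,0,0,0,-0.1]

```text
clock: 3.53
position: [503.8, -150.3, 5.4]
eef_rot: [[0.995, -0.1, -0.001], [-0.1, -0.995, -0.0], [-0.001, 0.0, -1.0]]
ft_force: [-3.4, 0.5, 6.1]
opening: 0.263
```

Emit:
carry_out:
  increments:
    - [0.001,0,0,0,0,0,-0.1]
    - [0.002,0,0,0,0,0,-0.1]
    - [0.003,0,0,0,0,0,-0.1]
    - [0.003,0,0,0,0,0,-0.1]

```text
clock: 3.87
position: [506.0, -150.4, 5.4]
eef_rot: [[0.995, -0.1, -0.0], [-0.1, -0.995, -0.0], [-0.0, 0.001, -1.0]]
ft_force: [-2.0, -1.1, 3.0]
opening: 0.268
```

```bash
cat >> h.py <<'E'
G=np.array([540.8,-66.5]); YAW=-0.1068
def rep():
    s=readout.observe(); c,n=np.cos(YAW),np.sin(YAW); R=np.array([[c,-n],[n,c]])
    print("t",round(s["clock"],2),"pos",s["position"].round(1),"gauge",(R.T@(s["position"][:2]-G)).round(2),"Fg",(R.T@s["ft_force"][:2]).round(1),"Fz",round(s["ft_force"][2],1),"mom",s["moment"].round(2),"open",round(s["opening"],3),"tilt",s["eef_rot"][:2,2].round(4)); return s
E
python3 - <<'E'
from h import *
rep()
p,d=snapshot("side"); crop("side",p,320,130,70,65,8,"c5")
E
```

```text
t 3.87 pos [ 506.  -150.4    5.4] gauge [-25.68 -87.1 ] Fg [-1.8 -1.3] Fz 3.0 mom [-0.47  0.49  0.01] open 0.268 tilt [-0.0004 -0.0005]
```

View pics/c5.png

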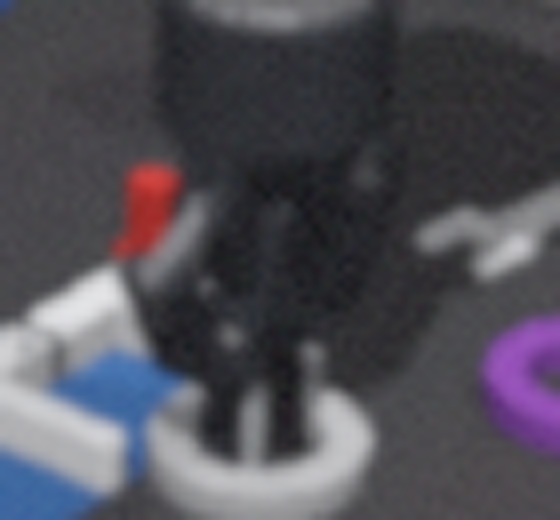

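The collar is in front of step 1, clear of the wall ends. I push forward gently.

Emit:
carry_out:
  increments:
    - [0.003,0,0,0,0,0,-0.1]
    - [0.006,0,0,0,0,0,-0.1]
    - [0.009,0,0,0,0,0,-0.1]
    - [0.011,0,0,0,0,0,-0.1]
    - [0.012,0,0,0,0,0,-0.1]

```text
clock: 4.33
position: [518.4, -151.2, 5.4]
eef_rot: [[0.995, -0.1, -0.0], [-0.1, -0.995, 0.0], [-0.0, -0.0, -1.0]]
ft_force: [-5.5, 0.7, 5.5]
opening: 0.268
```

Emit:
carry_out:
  increments:
    - [0.001,0,0,0,0,0,-0.1]
    - [0.002,0,0,0,0,0,-0.1]
    - [0.003,0,0,0,0,0,-0.1]
    - [0.003,0,0,0,0,0,-0.1]

```text
clock: 4.67
position: [519.7, -151.1, 5.3]
eef_rot: [[0.995, -0.1, -0.004], [-0.1, -0.995, 0.001], [-0.004, -0.001, -1.0]]
ft_force: [-12.7, 2.5, 11.9]
opening: 0.273
```

```bash
python3 -c "
from h import *
rep()"
```

```text
t 4.67 pos [ 519.7 -151.1    5.3] gauge [-11.96 -86.32] Fg [-12.9   1.1] Fz 11.9 mom [ 0.61  2.48 -0.13] open 0.273 tilt [-0.0035  0.0013]
```

Emit:
carry_out:
  increments:
    - [0.002,0,0,0,0,0,-0.1]
    - [0.004,0,0,0,0,0,-0.1]
    - [0.004,0,0,0,0,0,-0.1]

```text
clock: 4.92
position: [521.7, -150.6, 5.1]
eef_rot: [[0.995, -0.1, -0.008], [-0.1, -0.995, 0.003], [-0.008, -0.002, -1.0]]
ft_force: [-23.3, 7.5, 19.8]
opening: 0.272
```

Run:
```python
from h import *
rep()
p,d=snapshot("side"); crop("side",p,310,130,80,65,8,"c6")
```

```text
t 4.92 pos [ 521.7 -150.6    5.1] gauge [-10.05 -85.69] Fg [-24.   5.] Fz 19.8 mom [ 1.46  4.69 -0.25] open 0.272 tilt [-0.0077  0.003 ]
```

View pics/c6.png

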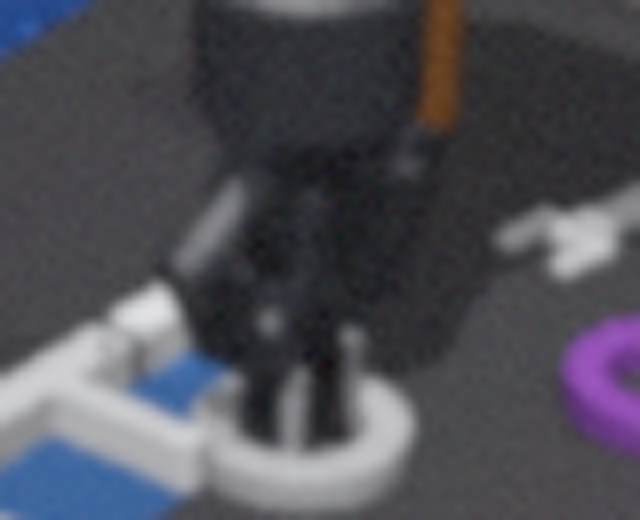

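The collar is stopped at the wall ends of step 1: 24 N of resistance, about 10 mm short. I shift 1.5 mm sideways to balance the lateral force, which centres it and calibrates y.

Emit:
carry_out:
  increments:
    - [0,-0.0015,0,0,0,0,-0.1]
    - [0,-0.0015,0,0,0,0,-0.1]
    - [0,-0.0015,0,0,0,0,-0.1]
    - [0,-0.0015,0,0,0,0,-0.1]

```text
clock: 5.3
position: [521.7, -150.4, 5.2]
eef_rot: [[0.995, -0.101, -0.007], [-0.101, -0.995, 0.0], [-0.007, 0.0, -1.0]]
ft_force: [-23.4, -0.5, 17.8]
opening: 0.269
```

Run:
```python
from h import *
rep()
L=[(40,195,0,126,18),(214,217,0,36,18),(375,238,0,-48,18),(525,257,0,-126,18)]
s,r=fitgauge("top",[(u/5+294.6,v/5+144.6,*k) for u,v,*k in L]); print(s,r.tolist())
p=np.load("side0.npz")["p"]; crop("side",p,260,145,105,80,7,"c7")
```

```text
t 5.3 pos [ 521.7 -150.4    5.2] gauge [-10.01 -85.5 ] Fg [-23.2  -3. ] Fz 17.8 mom [-0.    4.73 -0.15] open 0.269 tilt [-0.0074  0.0003]
[ 5.39920864e+02 -6.60554573e+01 -1.09130212e-01] [[-0.006356385462595426, -0.015638639672403087], [-0.21998636024625284, 0.012813773775349091], [4.473411252092774e-06, -0.03611785603743556], [0.22553408306549727, 0.03397083641630161]]
```

View pics/c7.png

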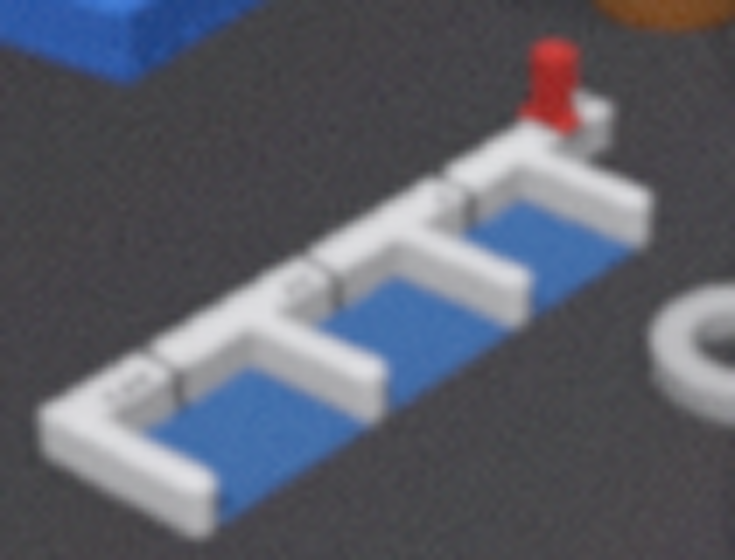

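The collar is trapped laterally: a 1.5 mm command moved it only 0.2 mm, so it bears on both wall tips of step 1 and does not enter. The c7 crop confirms the dots and bay order, with step 1 next to the pointer. I back off and go on to step 2, sliding flat.

Emit:
carry_out:
  increments:
    - [-0.01,0,0,0,0,0,-0.1]
    - [-0.023,0,0,0,0,0,-0.1]
    - [-0.036,0,0,0,0,0,-0.1]
    - [-0.036,-0.008,0,0,0,0,-0.1]
    - [-0.036,-0.02,0,0,0,0,-0.1]

```text
clock: 5.72
position: [491.7, -127.4, 5.4]
eef_rot: [[0.995, -0.101, 0.001], [-0.101, -0.995, -0.001], [0.001, 0.0, -1.0]]
ft_force: [-0.3, -2.0, 1.9]
opening: 0.273
```

Emit:
carry_out:
  increments:
    - [0,-0.013,0,0,0,0,-0.1]
    - [0,-0.027,0,0,0,0,-0.1]
    - [0,-0.041,0,0,0,0,-0.1]
    - [0,-0.053,0,0,0,0,-0.1]
    - [0,-0.06,0,0,0,0,-0.1]

```text
clock: 6.13
position: [498.2, -65.9, 5.4]
eef_rot: [[0.995, -0.099, 0.001], [-0.099, -0.995, -0.0], [0.001, 0.0, -1.0]]
ft_force: [-0.6, -3.4, 2.1]
opening: 0.27
```

Emit:
carry_out:
  increments:
    - [0,0,0,0,0,0,-0.1]
    - [0,0,0,0,0,0,-0.1]

```text
clock: 6.3
position: [498.1, -66.4, 5.4]
eef_rot: [[0.995, -0.098, 0.001], [-0.098, -0.995, 0.001], [0.0, -0.001, -1.0]]
ft_force: [0.5, 3.0, 2.7]
opening: 0.272
```

```bash
python3 -c "
from h import *
rep()"
```

```text
t 6.3 pos [498.1 -66.4   5.4] gauge [-42.51  -4.48] Fg [0.2 3. ] Fz 2.7 mom [ 0.67 -0.14 -0.02] open 0.272 tilt [0.0006 0.0014]
```

Emit:
carry_out:
  increments:
    - [0.007,0,0,0,0,0,-0.1]
    - [0.015,0,0,0,0,0,-0.1]
    - [0.023,0,0,0,0,0,-0.1]
    - [0.028,0,0,0,0,0,-0.1]
    - [0.03,0,0,0,0,0,-0.1]

```text
clock: 6.72
position: [527.4, -71.0, 5.3]
eef_rot: [[0.995, -0.101, -0.001], [-0.101, -0.995, 0.0], [-0.001, 0.0, -1.0]]
ft_force: [-6.1, 0.5, 8.7]
opening: 0.272
```

Emit:
carry_out:
  increments:
    - [0.003,0.0003,0,0,0,0,-0.1]
    - [0.006,0.0003,0,0,0,0,-0.1]
    - [0.009,0.0003,0,0,0,0,-0.1]
    - [0.011,0.0003,0,0,0,0,-0.1]
    - [0.012,0.0003,0,0,0,0,-0.1]

```text
clock: 7.13
position: [534.8, -71.3, 5.1]
eef_rot: [[0.995, -0.101, -0.01], [-0.101, -0.995, 0.003], [-0.01, -0.002, -1.0]]
ft_force: [-28.8, 8.2, 24.9]
opening: 0.273
```

```bash
python3 -c "
from h import *
rep()"
```

```text
t 7.13 pos [534.8 -71.3   5.1] gauge [-5.48 -5.44] Fg [-29.5   5.1] Fz 24.9 mom [ 1.67  5.85 -0.44] open 0.273 tilt [-0.0098  0.0028]
```

Emit:
carry_out:
  increments:
    - [-0.003,-0.001,0,0,0,0,-0.1]
    - [-0.003,-0.0015,0,0,0,0,-0.1]
    - [-0.003,-0.0015,0,0,0,0,-0.1]
    - [-0.002,-0.0015,0,0,0,0,-0.1]
    - [-0.001,-0.0015,0,0,0,0,-0.1]

```text
clock: 7.55
position: [535.6, -70.6, 5.2]
eef_rot: [[0.995, -0.101, -0.006], [-0.101, -0.995, 0.001], [-0.006, -0.0, -1.0]]
ft_force: [-20.6, 3.0, 17.5]
opening: 0.265
```

```bash
python3 -c "
from h import *
rep()"
```

```text
t 7.55 pos [535.6 -70.6   5.2] gauge [-4.75 -4.63] Fg [-20.8   0.8] Fz 17.5 mom [ 0.59  4.14 -0.13] open 0.265 tilt [-0.0061  0.0008]
```

Emit:
carry_out:
  increments:
    - [0,-0.0007,0,0,0,0,-0.1]
    - [0.001,-0.0014,0,0,0,0,-0.1]
    - [0.002,-0.0014,0,0,0,0,-0.1]
    - [0.002,-0.0014,0,0,0,0,-0.1]

```text
clock: 7.88
position: [535.9, -70.4, 5.1]
eef_rot: [[0.995, -0.102, -0.01], [-0.102, -0.995, -0.001], [-0.01, 0.002, -1.0]]
ft_force: [-27.0, -3.1, 22.4]
opening: 0.275
```

Run:
```python
from h import *
rep()
p,d=snapshot("side"); crop("side",p,290,130,90,75,8,"c8")
```

```text
t 7.88 pos [535.9 -70.4   5.1] gauge [-4.47 -4.4 ] Fg [-26.5  -5.9] Fz 22.4 mom [-0.59  5.48 -0.06] open 0.275 tilt [-0.0099 -0.0013]
```

View pics/c8.png

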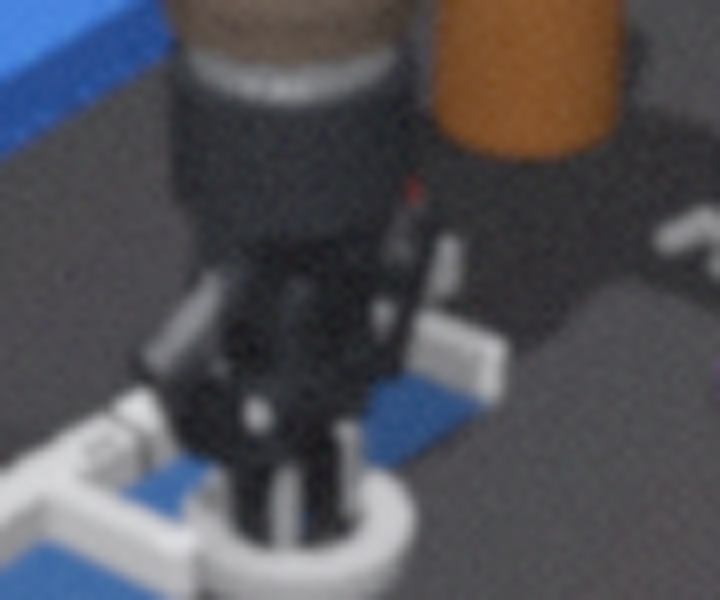

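Trapped from both sides at step 2 as well: the lateral force flips sign, +5 to −6 N, over 1 mm, with 27 N forward resistance and the centre about 5 mm short. So it does not enter. In the picture the collar sits against the wall ends of the middle bay. On to step 3.

Emit:
carry_out:
  increments:
    - [-0.012,0,0,0,0,0,-0.1]
    - [-0.026,0,0,0,0,0,-0.1]
    - [-0.04,0,0,0,0,0,-0.1]
    - [-0.04,-0.008,0,0,0,0,-0.1]
    - [-0.04,-0.02,0,0,0,0,-0.1]

```text
clock: 8.35
position: [502.3, -49.0, 5.4]
eef_rot: [[0.995, -0.098, 0.0], [-0.098, -0.995, 0.001], [0.0, -0.001, -1.0]]
ft_force: [-0.3, -2.1, 1.6]
opening: 0.267
```

Emit:
carry_out:
  increments:
    - [0,-0.014,0,0,0,0,-0.1]
    - [0,-0.029,0,0,0,0,-0.1]
    - [0,-0.044,0,0,0,0,-0.1]
    - [0,-0.058,0,0,0,0,-0.1]
    - [0,-0.065,0,0,0,0,-0.1]

```text
clock: 8.77
position: [507.9, -16.4, 5.8]
eef_rot: [[0.999, -0.047, 0.001], [-0.047, -0.999, 0.027], [0.0, -0.027, -1.0]]
ft_force: [-0.6, -4.7, 6.2]
opening: 0.271
```

Emit:
carry_out:
  increments:
    - [0,0,0,0,0,0,-0.1]
    - [0,0,0,0,0,0,-0.1]

```text
clock: 8.93
position: [508.0, -16.2, 5.9]
eef_rot: [[0.999, -0.047, 0.002], [-0.047, -0.999, 0.028], [0.0, -0.028, -1.0]]
ft_force: [-1.2, -0.7, 7.5]
opening: 0.271
```

```bash
python3 -c "
from h import *
s=rep(); print(s['eef_rot'].round(4))"
```

```text
t 8.93 pos [508.  -16.2   5.9] gauge [-38.    46.55] Fg [-1.1 -0.8] Fz 7.5 mom [-0.46  0.06 -0.01] open 0.271 tilt [0.0016 0.0281]
[[ 9.989e-01 -4.660e-02  1.600e-03]
 [-4.660e-02 -9.985e-01  2.810e-02]
 [ 3.000e-04 -2.820e-02 -9.996e-01]]
```

```bash
python3 -c "
from h import *
s=readout.observe(); print(s['q'].round(3), s['joint_vel'].round(3))"
```

```text
[-0.048  0.02  -0.331  1.219  0.028  3.141] [-0.001  0.001 -0.001  0.002  0.003 -0.001]
```

Joint 6 is at its limit. The collar is round, so the grip yaw is free; I turn the tool away from the limit.

Emit:
carry_out:
  increments:
    - [0,0,0,0,0,-0.1,-0.1]
    - [0,0,0,0,0,-0.2,-0.1]
    - [0,0,0,0,0,-0.3,-0.1]
    - [0,0,0,0,0,-0.3,-0.1]

```text
clock: 9.27
position: [507.1, -16.4, 5.8]
eef_rot: [[0.967, 0.256, -0.0], [0.256, -0.966, 0.028], [0.007, -0.027, -1.0]]
ft_force: [-3.0, -1.7, 8.3]
opening: 0.275
```

```bash
python3 -c "
from h import *
s=rep(); print(s['eef_rot'].round(4),s['q'].round(3))"
```

```text
t 9.27 pos [507.1 -16.4   5.8] gauge [-38.85  46.19] Fg [-2.8 -2. ] Fz 8.3 mom [-0.63  0.45 -0.09] open 0.275 tilt [-0.      0.0278]
[[ 0.9666  0.2562 -0.    ]
 [ 0.2561 -0.9663  0.0278]
 [ 0.0071 -0.0269 -0.9996]] [-0.048  0.02  -0.332  1.22   0.028  2.835]
```

Emit:
carry_out:
  increments:
    - [0,0,0,-0.027,-0.007,0,-0.1]
    - [0.002,-0.008,0,-0.027,-0.007,0,-0.1]
    - [0.005,-0.018,0,-0.027,-0.007,0,-0.1]
    - [0.008,-0.028,0,-0.027,-0.007,0,-0.1]
    - [0.0101,-0.0347,0,-0.027,-0.007,0,-0.1]

```text
clock: 9.68
position: [507.8, 21.1, 5.7]
eef_rot: [[0.968, 0.251, -0.001], [0.251, -0.968, 0.001], [-0.001, -0.001, -1.0]]
ft_force: [-0.0, -0.1, -3.1]
opening: 0.271
```

Emit:
carry_out:
  increments:
    - [0,0,0,0,0,0,-0.1]
    - [0,0,0,0,0,0,-0.1]

```text
clock: 9.85
position: [507.9, 19.9, 5.9]
eef_rot: [[0.968, 0.251, -0.0], [0.251, -0.968, -0.0], [-0.0, 0.0, -1.0]]
ft_force: [1.4, -0.9, -4.3]
opening: 0.267
```

```bash
python3 -c "
from h import *
s=rep(); print(s['eef_rot'].round(4),s['q'].round(3))"
```

```text
t 9.85 pos [507.9  19.9   5.9] gauge [-41.9   82.45] Fg [ 1.5 -0.8] Fz -4.3 mom [ 0.03 -0.02  0.01] open 0.267 tilt [-0.0003 -0.0002]
[[ 9.68e-01  2.51e-01 -3.00e-04]
 [ 2.51e-01 -9.68e-01 -2.00e-04]
 [-4.00e-04  1.00e-04 -1.00e+00]] [ 0.039  0.021 -0.33   1.22  -0.     2.927]
```

Emit:
carry_out:
  increments:
    - [0.0065,0.0025,0.0005,0,0,0,-0.1]
    - [0.014,0.0053,0.0005,0,0,0,-0.1]
    - [0.0215,0.0081,0.0005,0,0,0,-0.1]
    - [0.0262,0.0099,0.0005,0,0,0,-0.1]
    - [0.0281,0.0106,0.0005,0,0,0,-0.1]

```text
clock: 10.27
position: [539.3, 15.5, 5.8]
eef_rot: [[0.969, 0.249, 0.001], [0.249, -0.969, -0.0], [0.001, 0.001, -1.0]]
ft_force: [0.2, -0.6, -4.2]
opening: 0.274
```

Emit:
carry_out:
  increments:
    - [0.0028,0.0011,0,0,0,0,-0.1]
    - [0.0056,0.0021,0,0,0,0,-0.1]
    - [0.0084,0.0032,0,0,0,0,-0.1]
    - [0.0112,0.0042,0,0,0,0,-0.1]
    - [0.0122,0.0046,0,0,0,0,-0.1]

```text
clock: 10.68
position: [551.5, 14.4, 6.0]
eef_rot: [[0.968, 0.249, 0.001], [0.249, -0.968, -0.001], [0.001, 0.001, -1.0]]
ft_force: [-0.2, 0.6, -3.1]
opening: 0.268
```

```bash
python3 -c "
from h import *
s=rep(); print(s['eef_rot'].round(4))"
```

```text
t 10.68 pos [551.5  14.4   6. ] gauge [ 2.02 81.61] Fg [-0.3  0.6] Fz -3.1 mom [ 0.05 -0.01  0.01] open 0.268 tilt [ 0.0009 -0.0005]
[[ 9.684e-01  2.495e-01  9.000e-04]
 [ 2.495e-01 -9.684e-01 -5.000e-04]
 [ 8.000e-04  7.000e-04 -1.000e+00]]
```

It's unobstructed so far, but Fz of −3 N says the collar's weight hangs on the fingers. I lower it so that it rests on the bench.

Emit:
carry_out:
  increments:
    - [0,0,0.0007,0,0,0,-0.1]
    - [0,0,0.0015,0,0,0,-0.1]
    - [0,0,0.0015,0,0,0,-0.1]

```text
clock: 10.93
position: [551.6, 14.4, 5.5]
eef_rot: [[0.968, 0.249, 0.002], [0.249, -0.968, -0.001], [0.002, 0.001, -1.0]]
ft_force: [-0.5, -1.3, 3.9]
opening: 0.27
```

```bash
python3 -c "
from h import *
s=rep()"
```

```text
t 10.93 pos [551.6  14.4   5.5] gauge [ 2.12 81.61] Fg [-0.4 -1.4] Fz 3.9 mom [-0.13  0.16 -0.01] open 0.27 tilt [ 0.0022 -0.0006]
```

Emit:
carry_out:
  increments:
    - [0.0028,0.0011,0,0,0,0,-0.1]
    - [0.0056,0.0021,0,0,0,0,-0.1]
    - [0.0084,0.0032,0,0,0,0,-0.1]
    - [0.0112,0.0042,0,0,0,0,-0.1]
    - [0.014,0.0053,0,0,0,0,-0.1]

```text
clock: 11.35
position: [565.8, 13.3, 5.4]
eef_rot: [[0.968, 0.25, 0.001], [0.25, -0.968, 0.0], [0.001, -0.0, -1.0]]
ft_force: [-5.1, 1.7, 7.3]
opening: 0.272
```

Emit:
carry_out:
  increments:
    - [0,0,0,0,0,0,-0.1]

```text
clock: 11.43
position: [566.3, 13.2, 5.4]
eef_rot: [[0.968, 0.25, 0.001], [0.25, -0.968, 0.0], [0.001, 0.0, -1.0]]
ft_force: [-2.2, 0.4, 5.5]
opening: 0.272
```

```bash
python3 -c "
from h import *
s=rep()"
```

```text
t 11.43 pos [566.3  13.2   5.4] gauge [16.89 81.92] Fg [-2.2  0.2] Fz 5.5 mom [0.39 0.53 0.04] open 0.272 tilt [0.0013 0.0002]
```

Sliding into step 3 freely. I push until it meets the back wall.

Emit:
carry_out:
  increments:
    - [0.0019,0.0007,0,0,0,0,-0.1]
    - [0.0037,0.0014,0,0,0,0,-0.1]
    - [0.0056,0.0021,0,0,0,0,-0.1]
    - [0.0075,0.0028,0,0,0,0,-0.1]
    - [0.0085,0.0032,0,0,0,0,-0.1]

```text
clock: 11.85
position: [574.0, 12.3, 5.3]
eef_rot: [[0.968, 0.25, -0.001], [0.25, -0.968, 0.001], [-0.001, -0.001, -1.0]]
ft_force: [-13.1, 2.1, 12.7]
opening: 0.271
```

Emit:
carry_out:
  increments:
    - [0.001,0.0003,0,0,0,0,-0.1]
    - [0.002,0.0007,0,0,0,0,-0.1]
    - [0.003,0.001,0,0,0,0,-0.1]

```text
clock: 12.1
position: [574.4, 12.3, 5.2]
eef_rot: [[0.968, 0.25, -0.007], [0.25, -0.968, 0.001], [-0.006, -0.002, -1.0]]
ft_force: [-28.2, 3.2, 21.6]
opening: 0.274
```

```bash
python3 -c "
from h import *
s=rep()"
```

```text
t 12.1 pos [574.4  12.3   5.2] gauge [24.97 81.95] Fg [-28.4   0.2] Fz 21.6 mom [ 0.79  5.61 -0.  ] open 0.274 tilt [-0.0065  0.0009]
```

The collar is home: it stopped at 24.97 in the calibrated frame (25 predicted) with 28 N. I close the fingers to release the bore, recentre, and lift.

Emit:
carry_out:
  increments:
    - [0,0,0,0,0,0,0.7]
    - [0,0,0,0,0,0,1]
    - [0,0,0,0,0,0,1]
    - [-0.003,-0.001,0,0,0,0,1]
    - [-0.003,-0.001,0,0,0,0,1]

```text
clock: 12.52
position: [574.9, 11.9, 4.6]
eef_rot: [[0.968, 0.25, 0.001], [0.25, -0.968, -0.001], [0.001, 0.001, -1.0]]
ft_force: [-0.2, 0.2, -0.1]
opening: -0.005
```

```bash
python3 -c "
from h import *
s=rep()"
```

```text
t 12.52 pos [574.9  11.9   4.6] gauge [25.5  81.59] Fg [-0.2  0.2] Fz -0.1 mom [ 0.   -0.01  0.04] open -0.005 tilt [ 0.0011 -0.0006]
```

Emit:
carry_out:
  increments:
    - [0,0,-0.01,0,0,0,1]
    - [0,0,-0.035,0,0,0,1]
    - [0,0,-0.065,0,0,-0.12,1]
    - [0,0,-0.095,0,0,-0.24,1]
    - [0,0,-0.125,0,0,-0.36,1]

```text
clock: 12.93
position: [574.8, 11.9, 131.6]
eef_rot: [[0.815, 0.579, 0.001], [0.579, -0.815, -0.001], [0.001, 0.001, -1.0]]
ft_force: [0.3, -0.3, 1.0]
opening: -0.001
```

Run:
```python
from h import *
s=rep(); c,n=np.cos(YAW),np.sin(YAW); R=np.array([[c,-n],[n,c]])
for nm,u,v in (("top",602/5+294.6,105/5+144.6),("side",260+553/7-.43,145+50/7-.43)):
    X=pix2w(nm,u,v,54); print(nm,X.round(1),(R.T@(X[:2]-G)).round(1))
print("at start t=.01:",(G+R@[69+3,-152+1.4]).round(1)," goal y81:",(G+R@[72,82.3]).round(1))
p=np.load("side0.npz")["p"].astype(int); m=(p[...,0]>120)&(p[...,1]<70); m[:140]=0;m[170:]=0
v,u=np.where(m[:, :360]); print("red side",u.min(),u.max(),v.min(),v.max(), np.c_[u,v][v<v.min()+3].mean(0))
p=np.load("top0.npz")["p"].astype(int); m=(p[...,0]>110)&(p[...,1]<70); m=m[155:180,405:430]
v,u=np.where(m); print("red top",u+405,v+155)
```

```text
t 12.93 pos [574.8  11.9 131.6] gauge [25.5  81.54] Fg [ 0.4 -0.3] Fz 1.0 mom [-0.01 -0.05  0.04] open -0.001 tilt [ 0.0012 -0.0005]
top [ 598.4 -223.6   54. ] [  74.  -150.1]
side [ 594.8 -222.4   54. ] [  70.4 -149.2]
at start t=.01: [ 596.3 -223.9]  goal y81: [621.2   7.7]
red side 334 342 151 162 [338.68421053 152.        ]
red top [413 414 415 416 417 411 412 413 414 415 416 417 418 412 413 414 415 416
 417 418 412 413 414 415 416 417 412 413 414 415 416 412 413 414 415 416
 412 413 414 415 416 411 412 413 414 415 411 412 413 414 411 412 413 414
 411 412 414] [164 164 164 164 164 165 165 165 165 165 165 165 165 166 166 166 166 166
 166 166 167 167 167 167 167 167 168 168 168 168 168 169 169 169 169 169
 170 170 170 170 170 171 171 171 171 171 172 172 172 172 173 173 173 173
 174 174 174]
```

Emit:
carry_out:
  increments:
    - [-0.012,0.02,0,0,0,-0.121,1]
    - [-0.024,0.041,0,0,0,-0.242,1]
    - [-0.036,0.061,0,0,0,-0.363,1]
    - [-0.048,0.082,0,0,0,-0.484,1]
    - [-0.06,0.102,0,0,0,-0.605,1]

```text
clock: 13.35
position: [584.7, -107.3, 130.5]
eef_rot: [[0.341, 0.94, 0.002], [0.94, -0.341, -0.001], [-0.0, 0.002, -1.0]]
ft_force: [0.3, -0.2, -0.4]
opening: 0.001
```

Emit:
carry_out:
  increments:
    - [-0.021,0.01,0,0,0,-0.121,1]
    - [-0.042,0.02,0,0,0,-0.242,1]
    - [-0.064,0.031,0,0,0,-0.363,1]
    - [-0.085,0.041,0,0,0,-0.484,1]
    - [-0.106,0.051,0,0,0,-0.605,1]

```text
clock: 13.77
position: [595.7, -224.5, 130.4]
eef_rot: [[-0.254, 0.967, 0.001], [0.967, 0.254, -0.001], [-0.001, 0.001, -1.0]]
ft_force: [-0.2, 0.3, -0.4]
opening: -0.0
```

Emit:
carry_out:
  increments:
    - [0,0,0,0,0,-0.121,0]
    - [0,0,0,0,0,-0.242,-0.5]
    - [0,0,0,0,0,-0.363,-0.5]
    - [0,0,0,0,0,-0.484,-0.5]
    - [0,0,0,0,0,-0.605,-0.5]

```text
clock: 14.18
position: [595.7, -223.4, 130.4]
eef_rot: [[-0.759, 0.651, 0.001], [0.651, 0.759, -0.001], [-0.001, 0.0, -1.0]]
ft_force: [-0.6, 0.0, 0.5]
opening: 0.708
```

Emit:
carry_out:
  increments:
    - [0,0,0,0,0,-0.121,-0.5]
    - [0,0,0,0,0,-0.242,-0.5]
    - [0,0,0,0,0,-0.363,-0.5]
    - [0,0,0,0,0,-0.484,-0.5]
    - [0,0,0,0,0,-0.6,-0.5]

```text
clock: 14.6
position: [595.7, -223.3, 130.4]
eef_rot: [[-0.994, 0.108, 0.001], [0.108, 0.994, -0.001], [-0.001, -0.001, -1.0]]
ft_force: [-0.6, 0.8, 0.8]
opening: 0.747
```

Run:
```python
from h import *
s=rep(); print(s['eef_rot'].round(4),s['q'].round(3))
p,d=snapshot("side"); a=p[140:215,255:330]; b=p[130:205,310:385]
cv2.imwrite("pics/c9.png",cv2.resize(np.hstack([a,b])[:,:,::-1],None,fx=5,fy=5,interpolation=cv2.INTER_CUBIC))
```

```text
t 14.6 pos [ 595.7 -223.3  130.4] gauge [  71.34 -150.02] Fg [-0.7  0.8] Fz 0.8 mom [-0.    0.02  0.05] open 0.747 tilt [ 0.0014 -0.0008]
[[-9.941e-01  1.082e-01  1.400e-03]
 [ 1.082e-01  9.941e-01 -8.000e-04]
 [-1.500e-03 -7.000e-04 -1.000e+00]] [-0.358  0.278  0.201  1.492 -0.    -0.25 ]
```

View pics/c9.png

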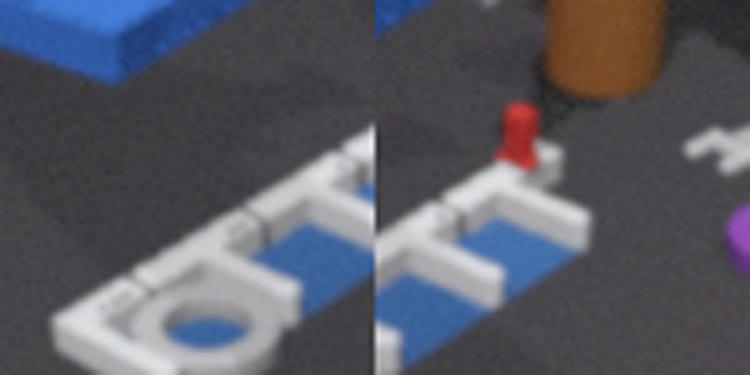

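The collar sits home in step 3 (ring at crop (207,325), touching the back wall), and the pointer still stands at the small end at crop (520,130). I go down over the post and grip it with the jaws along the rail.

Emit:
carry_out:
  increments:
    - [0,0,0.025,0,0,0,-0.5]
    - [0,0,0.05,0,0,0,-0.5]
    - [0,0,0.075,0,0,0,-0.5]
    - [0,0,0.092,0,0,0,-0.5]
    - [0,0,0.099,0,0,0,-0.5]

```text
clock: 15.07
position: [594.4, -222.8, 28.1]
eef_rot: [[-0.993, 0.117, -0.002], [0.117, 0.993, 0.001], [0.003, 0.0, -1.0]]
ft_force: [-0.5, 0.1, -1.4]
opening: 0.748
```

Emit:
carry_out:
  increments:
    - [0,0,0,0,0,0,0]
    - [0,0,0,0,0,0,0.3]
    - [0,0,0,0,0,0,0.6]
    - [0,0,0,0,0,0,0.9]
    - [0,0,0,0,0,0,1]
  force: 20

```text
clock: 15.48
position: [596.5, -223.5, 32.4]
eef_rot: [[-0.993, 0.114, 0.003], [0.114, 0.993, -0.001], [-0.003, -0.001, -1.0]]
ft_force: [-0.2, 1.1, 4.4]
opening: 0.133
```

Emit:
carry_out:
  increments:
    - [0,0,0,0,0,0,1]
    - [0,0,0,0,0,0,1]
    - [0,0,0,0,0,0,1]

```text
clock: 15.73
position: [596.5, -223.5, 32.3]
eef_rot: [[-0.993, 0.114, 0.003], [0.114, 0.993, -0.001], [-0.003, -0.001, -1.0]]
ft_force: [-0.5, -0.0, 6.9]
opening: 0.134
```

```bash
python3 -c "
from h import *
s=rep()"
```

```text
t 15.73 pos [ 596.5 -223.5   32.3] gauge [  72.1  -150.16] Fg [-0.5 -0.1] Fz 6.9 mom [0.05 0.14 0.01] open 0.134 tilt [ 0.0032 -0.0014]
```

The post is gripped: opening 11.4 mm, centre at about 0.010 of travel. I slide along the rail towards step 3.

Emit:
carry_out:
  increments:
    - [0,0.01,0,0,0,0,1]
    - [0.0002,0.026,0,0,0,0,1]
    - [0.0004,0.044,0,0,0,0,1]
    - [0.0006,0.062,0,0,0,0,1]
    - [0.0007,0.08,0,0,0,0,1]

```text
clock: 16.15
position: [605.2, -143.5, 32.3]
eef_rot: [[-0.993, 0.115, 0.004], [0.115, 0.993, -0.002], [-0.004, -0.001, -1.0]]
ft_force: [1.5, -1.9, 4.1]
opening: 0.138
```

```bash
python3 -c "
from h import *
s=rep(); print(s['eef_rot'].round(3),s['q'].round(3))"
```

```text
t 16.15 pos [ 605.2 -143.5   32.3] gauge [ 72.29 -69.7 ] Fg [ 1.7 -1.7] Fz 4.1 mom [-0.37 -0.46  0.04] open 0.138 tilt [ 0.0039 -0.0018]
[[-0.993  0.115  0.004]
 [ 0.115  0.993 -0.002]
 [-0.004 -0.001 -1.   ]] [-2.320e-01  2.660e-01 -4.000e-03  1.296e+00 -1.000e-03 -1.170e-01]
```

Moving freely, with about 1.7 N of drag.

Emit:
carry_out:
  increments:
    - [0.0002,0.018,0,0,0,0,1]
    - [0.0003,0.036,0,0,0,0,1]
    - [0.0005,0.054,0,0,0,0,1]
    - [0.0006,0.072,0,0,0,0,1]
    - [0.0007,0.088,0,0,0,0,1]

```text
clock: 16.57
position: [615.0, -55.5, 32.3]
eef_rot: [[-0.993, 0.114, 0.005], [0.114, 0.993, -0.001], [-0.005, -0.001, -1.0]]
ft_force: [3.6, -1.7, 4.2]
opening: 0.133
```

Emit:
carry_out:
  increments:
    - [0.0001,0.016,0,0,0,0,1]
    - [0.0003,0.032,0,0,0,0,1]
    - [0.0004,0.046,0,0,0,0,1]
    - [0.0005,0.056,0,0,0,0,1]
    - [0.0005,0.06,0,0,0,0,1]

```text
clock: 16.98
position: [621.6, 4.8, 32.3]
eef_rot: [[-0.994, 0.113, 0.005], [0.113, 0.994, -0.001], [-0.005, -0.0, -1.0]]
ft_force: [4.2, -0.9, 6.7]
opening: 0.133
```

Emit:
carry_out:
  increments:
    - [0,0,0,0,0,0,1]
    - [0,0,0,0,0,0,1]

```text
clock: 17.15
position: [621.5, 4.3, 32.3]
eef_rot: [[-0.994, 0.114, 0.005], [0.114, 0.994, -0.0], [-0.005, 0.0, -1.0]]
ft_force: [3.3, 0.3, 5.7]
opening: 0.134
```

```bash
python3 -c "
from h import *
s=rep(); print(s['eef_rot'].round(3))"
```

```text
t 17.15 pos [621.5   4.3  32.3] gauge [72.73 78.96] Fg [3.3 0.7] Fz 5.7 mom [ 0.18 -0.76  0.03] open 0.134 tilt [ 0.0049 -0.0001]
[[-0.994  0.114  0.005]
 [ 0.114  0.994 -0.   ]
 [-0.005  0.    -1.   ]]
```

Emit:
carry_out:
  increments:
    - [-0.0003,0.0015,0,0,0,0,1]
    - [-0.0005,0.003,0,0,0,0,1]
    - [-0.0005,0.003,0,0,0,0,1]
    - [-0.0005,0.003,0,0,0,0,1]

```text
clock: 17.48
position: [621.8, 6.7, 32.3]
eef_rot: [[-0.993, 0.114, 0.004], [0.114, 0.993, -0.0], [-0.004, 0.0, -1.0]]
ft_force: [1.2, -0.5, 8.0]
opening: 0.133
```

```bash
python3 -c "
from h import *
s=rep()"
```

```text
t 17.48 pos [621.8   6.7  32.3] gauge [72.78 81.41] Fg [ 1.3 -0.4] Fz 8.0 mom [ 0.01 -0.26  0.03] open 0.133 tilt [ 0.0039 -0.0004]
```

Emit:
carry_out:
  increments:
    - [0,0.0007,0,0,0,0,1]
    - [0,0.0007,0,0,0,0,1]
    - [0,0.0007,0,0,0,0,1]

```text
clock: 17.73
position: [621.9, 7.2, 32.3]
eef_rot: [[-0.993, 0.114, 0.004], [0.114, 0.993, -0.001], [-0.004, -0.0, -1.0]]
ft_force: [1.0, -0.4, 8.4]
opening: 0.133
```

Emit:
carry_out:
  increments:
    - [0,0.0,0,0,0,0,0.4]
    - [0,0.0,0,0,0,0,0]
    - [0,0,0,0,0,0,-0.2]
    - [0,0,0,0,0,0,-0.2]

```text
clock: 18.07
position: [620.4, 7.2, 30.2]
eef_rot: [[-0.993, 0.114, -0.0], [0.114, 0.993, -0.0], [0.0, -0.0, -1.0]]
ft_force: [-0.5, 0.4, -0.0]
opening: 0.601
```

Emit:
carry_out:
  increments:
    - [0,0,-0.015,0,0,0,-0.2]
    - [0,0,-0.045,0,0,0,-0.2]
    - [0,0,-0.075,0,0,0,-0.2]
    - [0,0,-0.105,0,0,0,-0.2]
    - [0,0,-0.13,0,0,0,-0.2]

```text
clock: 18.48
position: [620.5, 7.3, 162.6]
eef_rot: [[-0.993, 0.114, 0.001], [0.114, 0.993, -0.001], [-0.001, -0.0, -1.0]]
ft_force: [0.4, 0.3, -0.0]
opening: 0.605
```

Emit:
carry_out:
  increments:
    - [0.03,-0.01,-0.01,0,0,0,-0.2]
    - [0.06,-0.03,-0.02,0,0,0,-0.2]
    - [0.08,-0.06,-0.03,0,0,0,-0.2]
    - [0.1,-0.09,-0.04,0,0,0,-0.2]
    - [0.12,-0.12,-0.05,0,0,0,-0.2]

```text
clock: 18.9
position: [486.2, -98.8, 210.8]
eef_rot: [[-0.994, 0.113, 0.001], [0.113, 0.994, -0.0], [-0.001, -0.0, -1.0]]
ft_force: [0.1, -0.9, 0.2]
opening: 0.603
```

Emit:
carry_out:
  increments:
    - [0.02,-0.035,0,0,0,0,-0.2]
    - [0.04,-0.07,0,0,0,0,-0.2]
    - [0.06,-0.105,0,0,0,0,-0.2]
    - [0.08,-0.14,0,0,0,0,-0.2]
    - [0.08,-0.14,0,0,0,0,-0.2]

```text
clock: 19.32
position: [388.6, -232.3, 210.7]
eef_rot: [[-0.993, 0.12, -0.0], [0.12, 0.993, -0.002], [-0.0, -0.002, -1.0]]
ft_force: [-0.1, 0.4, -0.0]
opening: 0.597
```

Run:
```python
from h import *
s=rep()
p,d=snapshot("top"); q,d2=snapshot("side"); np.savez("end.npz",p=p,q=q)
a=p[145:220,295:375]; b=q[140:215,250:330]
cv2.imwrite("pics/c10.png",cv2.resize(np.hstack([a,b])[:,:,::-1],None,fx=5,fy=5,interpolation=cv2.INTER_CUBIC))
```

```text
t 19.32 pos [ 388.6 -232.3  210.7] gauge [-133.61 -181.12] Fg [-0.2  0.4] Fz -0.0 mom [0.02 0.03 0.05] open 0.597 tilt [-0.     -0.0019]
```

View pics/c10.png

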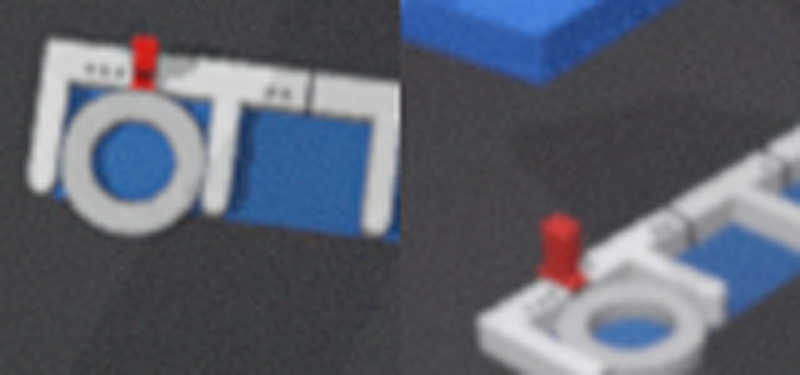

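The final picture shows the collar seated against the back of step 3, centre at (135,162) in the top crop. The red pointer sits over the step-3 centre mark, at (145,62), where the line was at x=143. One numeric check, then hand in.

Run:
```python
from h import *
from rig import workorder
e=np.load("end.npz"); c,n=np.cos(-.1095),np.sin(-.1095); R=np.array([[c,-n],[n,c]])
def red(p,u0,u1,v0,v1):
    p=p[v0:v1,u0:u1].astype(int); w=np.clip(p[...,0]-p[...,1]-50,0,None); v,u=np.mgrid[v0:v1,u0:u1]; return (w*u).sum()/w.sum(),(w*v).sum()/w.sum()
for nm,k,b0,b1 in (("top","p",(405,430,155,180),(312,335,148,167)),("side","q",(328,350,145,168),(270,297,178,202))):
    a=pix2w(nm,*red(np.load(nm+"0.npz")["p"],*b0),40); b=pix2w(nm,*red(e[k],*b1),40)
    print(nm,"pointer travel",(R.T@(b-a)[:2]).round(1), "(gripper: 232.0)")
d=cv2.absdiff(e["p"],np.load("top0.npz")["p"]).max(2)[185:250,150:240]; print("mat area max diff",d.max(),(d>40).sum())
print(workorder.close_job())
```

```text
top pointer travel [  1.1 232.6] (gripper: 232.0)
side pointer travel [  0.3 231.5] (gripper: 232.0)
mat area max diff 14 0
the job is handed in; nothing more can be done
None
```

The job is done and handed in at about 19.5 s on the robot's clock; the collar is the 76 mm one.

- **Sizing:** I held the collar from inside its bore and slid it to each step in turn. At steps 1 and 2 it stopped on both wall ends with about 25 N of resistance and would not shift sideways. It entered step 3, and I pushed it against the back wall with 28 N; the stop came within 1 mm of where I predicted.
- **Pointer:** Only after that I gripped the red pointer and slid it 232 mm to the middle of step 3, at about 0.243 of travel.

**Last checks:**
- The final picture shows the collar against the back wall and the pointer over the step 3 centre mark.
- The two cameras gave 232.6 and 231.5 mm for the pointer's travel.
- In the top view the mat and the two spares are unchanged. I did not check the other bystanders numerically, but nothing came near them.
- The arm was clear of everything at hand-in.

**What did not go perfectly:**
- My gauge position from the camera was about 1.4 mm off sideways and 3 mm in depth. I corrected it by touch at steps 1 and 2.
- The last joint ran up to its range limit (it read 3.141 against 3.14) on the way to step 3. I turned the tool away from it.
- The tool tilted about 0.03 rad there. For a short stretch at the mouth of step 3 the fingers carried the collar's weight, which may have lifted it by about half a millimetre. I lowered it onto the bench again before pushing it home.

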